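# Close the gift tin and hold the sprung keeper arm over it

### The arm

A 6-joint arm with a two-finger parallel gripper is mounted at the origin on a cart in front of the work surface, level with it; the furniture and walls round the work are solid. World frame = base frame: x ahead of the robot, y to its left, z up, the work surface at z = 0. Lengths are in mm, angles in rad, forces in N, time in s.
With the tool pointing down it reaches from about 250 to 775 mm from the base axis. Payload 4 kg.
Tool frame: the origin (TCP) lies at the centre of the arm's flange, where the gripper is bolted on; the fingertips stand 199 mm ahead of it and the grasp point (between the pads) lies 180 mm ahead of it; y points along the fingers, z is the direction in which the jaws open and shut, and the axes are right-handed (so a half turn about y gives the same grasp; the last joint's range is limited). The gripper opens to 94 mm and grips with 3 to 60 N. Pads are 16 mm wide; open, the fingers measure 119 mm over their backs; the gripper's body (75 mm by 177 mm) begins 78 mm behind the grasp point.
Start: joints at [0.998, 0.087, 1.371, -0, 1.684, -0.103], TCP at [248.992, 490.411, 404.706] pointing down, gripper open.
Joint ranges: [-3.1, 3.1], [-0.76, 2.03], [0.27, 2.55], [-1.08, 4.22], [0.17, 2.65], [-2.57, 2.57]. Speed limits (rad/s): [2.79, 2.79, 3.14, 3.14, 3.14, 3.14].

### API

Orientations are given as a rotation vector (axis times angle).
In Python, from cell import telemetry, cams, job gives the robot as it stands.
- The arm moves only by the tool send_rows, never from a script. Its arguments are lists of equal length, an entry for each row: "xyz": the shift along the tool's x, y, z as a fraction of full scale, a list of three; "twist": the turn, a rotation vector about the tool's x, y, z as a fraction of full scale, a list of three; "hand": the gripper command: -1 is shut, 1 is fully open, values between are in proportion. A call has 1 to 12 rows; each row is the pose to reach, as a shift and turn from the pose commanded when the call began, along the tool's axes at that moment; what a row does not reach only later rows make up. Full scale, the value 1, is 0.25 m for a shift and 30 degrees for a turn. A row lasts 1/10 s, in which the tool goes at most 50 mm and 8.59 degrees, less where a joint would pass 70% of its speed; a pose out of reach is approached as far as the arm can. A call with a number of a shift or a turn outside -1 to 1 is refused whole. A call with a gripper value outside its range is refused whole. The fingers move at their own pace and stop on an object; "squeeze" is the grip in N (left out, the last holds). Time passes only in rows, so rows that repeat a pose let the fingers close. It gives the time, the measured TCP pose, the force and the opening at its end, in the units of the state.
- telemetry.observe(): the state, without advancing time (a new reading comes with each control period).
- cams.capture(name): name is "scene" or "top"; returns the picture (480x640x3 uint8, red, green, blue); there is no depth.
- cams.camera_params(name): a dict with "fovy" (degrees; the focal length in pixels is half the picture's height over the tangent of half this angle, whatever the lens; pixels are square), "cx", "cy" (the principal point, pixels), "rvec" (rotation vector, rad) and "tvec" (3), from world to camera coordinates, as OpenCV has them. Camera axes: x right, y down, z forward; pixel columns grow to the right and rows downward; lengths in mm; the calibration is good to about 2 mm. A picture is of the moment at which its call begins. camera_params takes no time and is no camera call.
- job.hand_in(): hands the job in, once; it reports no verdict.
The state is a dict: "time": time; "qpos": joint angles; "qvel": joint speeds; "joint_torque": joint torques, N m; "tcp_pos": TCP position; "eef_rot": TCP orientation; "force": force on the tool from outside, world axes, zero at the start; "wrist_torque": the same for the moment, N m; "width": opening from 0.0 (shut) to 1.0 (fully open).
Only numpy, scipy, OpenCV 4.12 (cv2) and the standard library are available. Lean on these libraries where they do the work, as an engineer would, in place of code of your own. Each camera call takes 0.05 s, during which the arm holds its last target. There are 200 camera calls.

### The job

Press the loose lid of the green tin down until it is seated level all round on the rim. Then take the sprung keeper arm by its red knob, swing it over the lid as far as it goes, against its stop, and finish while still holding it there so that a colleague can put the paper band on; it springs back if let go. Leave the carton, the ribbon spool and the praline beside the stand where they are.

Things in the scene. Friction and masses are not known exactly. Their poses are not given: they have to be found in the camera images.
- stand: Fixed tin stand, dark wooden board 140 (x) x 200 (y) x 14 mm with a green tin (89 mm wide, 42 mm inner radius) clamped in it and, on the +y side of the tin, a steel post. Origin on the counter on the tin's axis; z up; the post lies 75 mm along the stand's +y.
- tin_rim (a point): Centre of the tin's mouth, at the height of its rim, 85 mm above the counter. Four sprung catches inside the mouth, just under the rim, carry the lid's plug at the start.
- lid: Loose round green lid: plate 92 mm wide, 5 mm thick, with a white plug (80 mm wide, 13 mm deep, tapered foot) below and a brass button (34 mm wide, 6 mm high) in the middle on top. Origin at the centre of the plate's underside, z up: seated, it coincides with point tin_rim; at the start it stands 5 to 6 mm above it. A lid left proud is in the keeper arm's way; a seated one clears it by 3 mm.
- lid_top (a point): Centre of the top of the lid's brass button, 11 mm above the lid's origin: where to press. About 10 N straight down pushes the plug past the catches until the plate meets the rim; the lid then stays down.
- keeper_arm (a joint): Turn of the steel keeper arm about its upright post, rad: 0 at rest, clear of the lid, pointing to the robot's side; grows counter-clockwise seen from above; 1.1 at its stop, lying across the middle of the lid along the stand's -y. A spring drives it back: 2 N at the knob at rest, 5 N at the stop.
- keeper_pivot (a point): Point on the arm's upright turning axis, at the height of the arm's top. The knob's axis is 140 mm from it. The arm is 18 mm wide, its underside 99 mm and its top 107 mm above the counter.
- keeper_knob (a point): Centre of the foot of the red upright round knob (16 mm wide, 44 mm high) at the arm's free end. It lies on the arm's top, 107 mm above the counter; z up along the knob.
- cream_carton: Small cream carton 41 x 50 x 82 mm standing beside the stand; origin under its centre. Not to be disturbed.
- gold_spool: Spool of gold ribbon 64 mm wide, 26 mm high, lying flat; origin under its centre. Not to be disturbed.
- gold_praline: Wrapped gold praline 53 x 46 x 23 mm; origin under its centre. Not to be disturbed.
There are look-alikes about, which are no part of the job. There is more than one size of the lid; the job needs the middle-sized.

How it is judged:
By the outcome, as a careful person would: the job done as asked, in the order asked, and still so for the second after the job is handed in, while the arm keeps its last pose, push and grip.
It also fails if it takes over 48 s, if anything falls off the work surface, if the arm or the gripper's body presses on something with over 40 N, if the wrist force passes 120 N, or if a joint passes its speed limit or range.

## Working session

There is one attempt and no reset: what is moved stays moved. The work goes in short steps, Python scripts to look and compute and a tool call to move; the robot and the scene stay as the last step left them, time stands still between calls to the robot, and variables do not carry over. Pictures are saved under pics/ and viewed, about 8 in all and at most 12, crops included, and the job is handed in when it is done.

Besides the shell and the picture viewer there is one more tool, called after "Request:" by a JSON object that holds its "op" and its "data", one argument or row to a line. send_rows: Moves the arm, as the interface text tells. Its arguments: {"type":"object","properties":{"xyz":{"type":"array"},"twist":{"type":"array"},"hand":{"type":"array"},"squeeze":{"type":"number"}},"required":["xyz","twist","hand"]}

```bash
mkdir -p pics; cat > h.py <<'E'
import numpy as np, cv2
from cell import telemetry, cams, job
def K(n):
    p=cams.camera_params(n); f=240/np.tan(np.radians(p['fovy'])/2)
    R=cv2.Rodrigues(np.array(p['rvec'],float))[0]; return f,p['cx'],p['cy'],R,np.array(p['tvec'],float)
def ray(n,u,v,z):
    f,cx,cy,R,t=K(n); c=-R.T@t; d=R.T@np.array([(u-cx)/f,(v-cy)/f,1]); return c+d*(z-c[2])/d[2]
def proj(n,P):
    f,cx,cy,R,t=K(n); q=R@np.array(P,float)+t; return f*q[:2]/q[2]+[cx,cy]
def snap(n,name):
    im=cams.capture(n)[:,:,::-1].copy(); cv2.imwrite(f'pics/{name}.png',im); return im
E
python3 - <<'E'
from h import *
a=snap('scene','s0'); b=snap('top','t0')
for n in('scene','top'):
    f,cx,cy,R,t=K(n); print(n,f,cx,cy,-R.T@t,cams.camera_params(n))
s=telemetry.observe(); print(s)
E
```

```text
scene 469.4599873765233 326.0878776836539 246.2504342166455 [ 60.95172554 -36.6175264  740.08502485] {'fovy': 54.154569091578374, 'cx': 326.0878776836539, 'cy': 246.2504342166455, 'rvec': array([ 2.11118949, -1.34095067,  0.46858638]), 'tvec': array([-46.62359053, 507.09478824, 541.72217662])}
top 555.9634446895823 308.7443219593183 237.72500742474398 [332.65060967 194.32775961 983.63094027] {'fovy': 46.69807853485465, 'cx': 308.7443219593183, 'cy': 237.72500742474398, 'rvec': array([ 2.12757801, -2.0958228 ,  0.20939079]), 'tvec': array([193.3004612 , 527.25908055, 894.75266225])}
{'time': 0.1, 'qpos': array([ 9.97934938e-01,  8.78928635e-02,  1.37212354e+00,  5.17681071e-07,
        1.68358276e+00, -1.03102176e-01]), 'qvel': array([ 3.37709520e-04, -2.30302994e-03, -2.95243731e-03,  8.18387317e-05,
       -4.76730610e-04,  4.29334053e-04]), 'joint_torque': array([ 2.75229635e-03, -3.41249478e+01, -3.03303838e+01,  7.20803509e-02,
        3.03387037e-02, -1.11395732e-04]), 'tcp_pos': array([248.91941441, 490.33453253, 403.60402646]), 'eef_rot': array([-1.54113229,  0.36895587, -0.36790183]), 'force': array([0.1151044 , 0.25047074, 0.32808319]), 'wrist_torque': array([-0.0342248 ,  0.03501313, -0.02191099]), 'width': 1.0015956842505536}
```

View pics/s0.png

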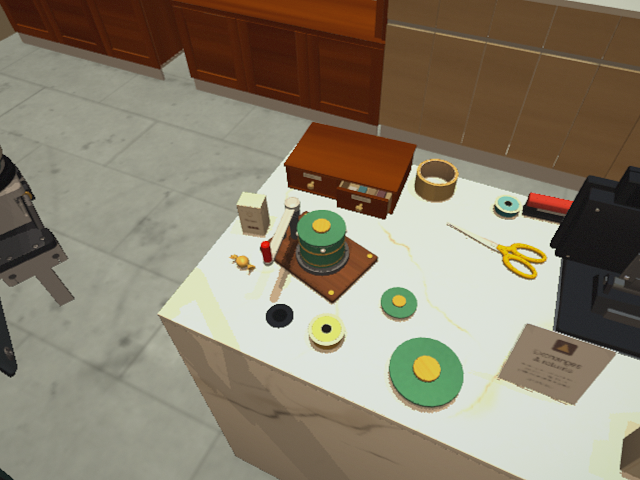

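View pics/t0.png

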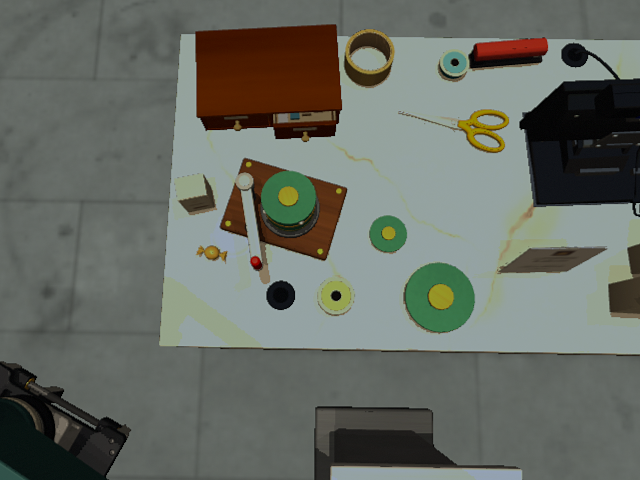

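The middle-sized lid is already on the tin: top (289,197), scene (321,226). Look-alikes are a small lid at top (388,234) and a large one at (440,297). The red knob is at top (256,263), scene (267,251); the red box at top (510,48) is not the knob. I chose the tin's lid and the knob on the arm, and will check both in a close crop.

```bash
cat > m.py <<'E'
from h import *
def cen(im,lo,hi,box):
    x0,y0,x1,y1=box; h=cv2.cvtColor(im[y0:y1,x0:x1],cv2.COLOR_BGR2HSV)
    m=cv2.inRange(h,np.array(lo),np.array(hi)); n,l,s,c=cv2.connectedComponentsWithStats(m)
    i=1+np.argmax(s[1:,4]); return c[i]+[x0,y0], s[i][:5]+[x0,y0,0,0,0], np.argwhere(l==i)[:,::-1]+[x0,y0]
def tri(ua,ub):
    A=[];b=[]
    for n,u in(('scene',ua),('top',ub)):
        f,cx,cy,R,t=K(n)
        for k,c in((0,cx),(1,cy)):
            w=(u[k]-c)/f; A.append(R[k]-w*R[2]); b.append(w*t[2]-t[k])
    return np.linalg.lstsq(np.array(A),np.array(b),rcond=None)[0]
E
python3 - <<'E'
from m import *
a=cv2.imread('pics/s0.png'); b=cv2.imread('pics/t0.png')
Y=((18,120,100),(32,255,255)); G=((40,60,40),(85,255,255))
ys,ss,_=cen(a,*Y,(305,215,340,238)); yt,st,_=cen(b,*Y,(270,180,310,212))
print('button',ys,ss,yt,st,'tri',tri(ys,yt),ray('scene',*ys,101.5),ray('top',*yt,101.5))
gs,_,p=cen(b,*G,(255,165,325,240)); e=cv2.fitEllipse(cv2.convexHull(p.astype(np.int32))); print('green top',gs,e)
Rd=((0,150,80),(6,255,255)); R2=((172,150,80),(180,255,255))
for rr in(Rd,R2):
  for im,n,bx in((a,'scene',(255,232,280,270)),(b,'top',(245,250,270,275))):
    try:
        c,s,_=cen(im,*rr,bx); print('knob',n,c,s,ray(n,*c,151),ray(n,*c,129))
    except Exception as ex: print(ex)
# dowels/base screws & post
for u in((249,165),(228,222),(320,251),(341,190)): print('screw',ray('top',*u,14)[:2])
print('post top', ray('top',245,181,112)[:2], ray('top',245,181,130)[:2])
s=telemetry.observe(); print(cv2.Rodrigues(s['eef_rot'])[0].round(3))
c=np.hstack([cv2.resize(a[190:310,230:350],(400,400),interpolation=cv2.INTER_CUBIC),cv2.resize(b[155:285,215:345],(400,400),interpolation=cv2.INTER_CUBIC)]);cv2.imwrite('pics/c0.png',c)
E
```

```text
button [320.92118227 225.16748768] [312 219  19  14 203] [287.78947368 195.73026316] [278 186  21  20 304] tri [585.42360153 236.53291915  98.75421071] [583.20778933 235.33038239 101.5       ] [584.61252278 236.43717127 101.5       ]
green top [288.14250125 197.35426009] ((288.129150390625, 197.18020629882812), (53.68568420410156, 55.09914779663086), 83.1017837524414)
knob scene [265.86746988 250.8313253 ] [261 241  11  21 166] [454.14752506 271.0911747  151.        ] [468.83183585 282.58287987 129.        ]
knob top [254.87323944 260.77464789] [251 256   9  10  71] [467.4510559  281.64452043 151.        ] [471.01278976 283.95162751 129.        ]
knob scene [262. 248.] [262 248   1   1   1] [456.71219148 279.91684045 151.        ] [471.49228244 291.7381494  129.        ]
attempt to get argmax of an empty sequence
screw [666.94140945 312.9917741 ]
screw [559.2501378  346.65945567]
screw [508.86443428 181.19111198]
screw [621.75043259 144.41506634]
post top [605.60555836 306.52374629] [599.96878154 304.20679348]
[[ 0.892 -0.001  0.453]
 [-0.453 -0.002  0.892]
 [-0.    -1.    -0.002]]
```

View pics/c0.png

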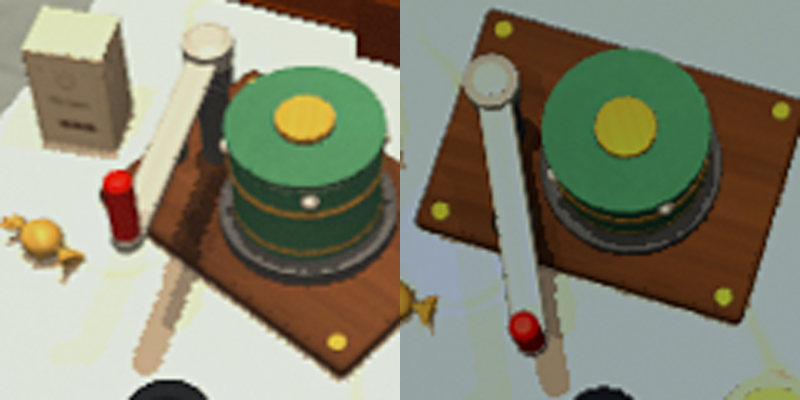

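The crop confirms the lid on the tin with the brass button, and the arm with the red knob at its free end. The numbers agree with the description:

| Item | Measured | Expected |
|---|---|---|
| Button | (585,236), z≈99–101 | z≈101.5 |
| Pivot | ≈(604,309) | 75 mm from the tin along the stand's +y |
| Knob | ≈(468,281) | 140 mm from the pivot |
| Sweep | ≈63–64° | 1.1 rad |

Next I'll shut the gripper, approach above the lid, and start turning the wrist.

Request:
{"op": "send_rows", "data": {
  "xyz": [
    [0.2,0,-0.035],
    [0.4,0,-0.07],
    [0.6,0,-0.11],
    [0.83,0,-0.15],
    [0.83,0,-0.15],
    [0.83,0,-0.15]
  ],
  "twist": [
    [0,0.25,0],
    [0,0.5,0],
    [0,0.75,0],
    [0,1,0],
    [0,1,0],
    [0,1,0]
  ],
  "hand": [-1,-1,-1,-1,-1,-1],
  "squeeze": 20
}}

```text
time: 0.7
tcp_pos: [418.3, 361.9, 403.9]
eef_rot: [-1.429, 0.777, -0.776]
force: [0.3, 0.9, 0.5]
width: 0.527
```

```bash
cat >> m.py <<'E'
def to(P,yaw=None):
    s=telemetry.observe(); R=cv2.Rodrigues(s['eef_rot'])[0]
    d=R.T@(np.array(P,float)-s['tcp_pos'])/250
    y=np.degrees(np.arctan2(R[1,2],R[0,2])); 
    print('t',round(s['time'],2),'tcp',s['tcp_pos'].round(1),'F',s['force'].round(1),'yaw',y.round(1),'tilt',R[2].round(3),'w',round(s['width'],3),'q',s['qpos'].round(2))
    print('shift',d.round(3),'' if yaw is None else 'twist_y %.3f'%(((y-yaw+180)%360-180)/30))
E
python3 -c "
from m import *
to((585,236.3,330),-78)"
```

```text
t 0.7 tcp [418.3 361.9 403.9] F [0.3 0.9 0.5] yaw 32.9 tilt [-0.    -1.    -0.001] w 0.527 q [0.61 0.09 1.36 0.   1.68 0.04]
shift [0.784 0.295 0.287] twist_y 3.698
```

Request:
{"op": "send_rows", "data": {
  "xyz": [
    [0.2,0,0.07],
    [0.4,0,0.14],
    [0.6,0.1,0.22],
    [0.784,0.2,0.287],
    [0.784,0.295,0.287],
    [0.784,0.295,0.287],
    [0.784,0.295,0.287],
    [0.784,0.295,0.287]
  ],
  "twist": [
    [0,0.25,0],
    [0,0.5,0],
    [0,0.75,0],
    [0,1,0],
    [0,1,0],
    [0,1,0],
    [0,1,0],
    [0,1,0]
  ],
  "hand": [-1,-1,-1,-1,-1,-1,-1,-1]
}}

```text
time: 1.5
tcp_pos: [583.2, 239.9, 333.2]
eef_rot: [-1.232, 1.166, -1.167]
force: [0.2, 0.0, 0.1]
width: 0.004
```

```bash
python3 -c "
from m import *
to((585,236.3,304),-78)
a=snap('scene','s1');b=snap('top','t1')
cv2.imwrite('pics/c1.png',np.hstack([cv2.resize(a[130:310,230:410],(400,400)),cv2.resize(b[145:285,215:355],(400,400))]))"
```

```text
t 1.5 tcp [583.2 239.9 333.2] F [0.2 0.  0.1] yaw 3.3 tilt [-0.002 -1.     0.003] w 0.004 q [0.3  0.29 1.28 0.   1.57 0.24]
shift [0.015 0.117 0.006] twist_y 2.709
```

View pics/c1.png

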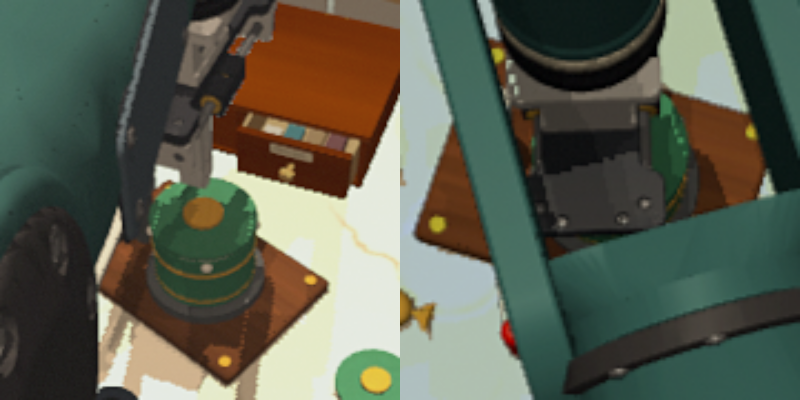

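The scene view shows the closed fingers hanging over the button with the arm clear of the tin; the top view is hidden by the robot. I'll lower in small steps and watch the force.

Request:
{"op": "send_rows", "data": {
  "xyz": [
    [0,0.05,0],
    [0,0.1,0],
    [0,0.112,0],
    [0,0.12,0],
    [0,0.128,0],
    [0,0.128,0]
  ],
  "twist": [
    [0,0,0],
    [0,0,0],
    [0,0,0],
    [0,0,0],
    [0,0,0],
    [0,0,0]
  ],
  "hand": [-1,-1,-1,-1,-1,-1]
}}

```text
time: 2.2
tcp_pos: [584.3, 237.9, 298.9]
eef_rot: [-1.234, 1.169, -1.17]
force: [0.5, -1.7, 0.2]
width: 0.006
```

```bash
python3 -c "
from m import *
to((585,236.3,294),-78)"
```

```text
t 2.2 tcp [584.3 237.9 298.9] F [ 0.5 -1.7  0.2] yaw 3.1 tilt [-0.    -1.     0.001] w 0.006 q [ 0.3   0.31  1.32 -0.    1.51  0.24]
shift [0.007 0.02  0.003] twist_y 2.703
```

Request:
{"op": "send_rows", "data": {
  "xyz": [
    [0,0.006,0],
    [0,0.012,0],
    [0,0.018,0],
    [0,0.018,0]
  ],
  "twist": [
    [0,0,0],
    [0,0,0],
    [0,0,0],
    [0,0,0]
  ],
  "hand": [-1,-1,-1,-1]
}}

```text
time: 2.6
tcp_pos: [584.5, 237.9, 295.5]
eef_rot: [-1.232, 1.168, -1.17]
force: [-0.2, -0.5, 5.0]
width: 0.007
```

Request:
{"op": "send_rows", "data": {
  "xyz": [
    [0,0.006,0],
    [0,0.012,0],
    [0,0.016,0],
    [0,0.016,0]
  ],
  "twist": [
    [0,0,0],
    [0,0,0],
    [0,0,0],
    [0,0,0]
  ],
  "hand": [-1,-1,-1,-1]
}}

```text
time: 3.0
tcp_pos: [584.1, 237.9, 295.4]
eef_rot: [-1.231, 1.167, -1.171]
force: [-5.8, -1.8, 15.7]
width: 0.007
```

Request:
{"op": "send_rows", "data": {
  "xyz": [
    [0,0.008,0],
    [0,0.016,0],
    [0,0.02,0],
    [0,0.02,0],
    [0,0.02,0]
  ],
  "twist": [
    [0,0,0],
    [0,0,0],
    [0,0,0],
    [0,0,0],
    [0,0,0]
  ],
  "hand": [-1,-1,-1,-1,-1]
}}

```text
time: 3.5
tcp_pos: [583.7, 237.8, 295.3]
eef_rot: [-1.229, 1.165, -1.172]
force: [-13.0, -4.2, 31.3]
width: 0.002
```

Request:
{"op": "send_rows", "data": {
  "xyz": [
    [0,-0.15,0],
    [0,-0.3,0],
    [0,-0.42,0],
    [0,-0.42,0],
    [-0.1,-0.42,-0.23],
    [-0.2,-0.42,-0.46],
    [-0.2,-0.42,-0.46],
    [-0.2,-0.42,-0.46]
  ],
  "twist": [
    [0,0,0],
    [0,0.25,0],
    [0,0.5,0],
    [0,0.75,0],
    [0,1,0],
    [0,1,0],
    [0,1,0],
    [0,1,0]
  ],
  "hand": [-1,-1,-1,-1,-0.3,-0.3,-0.3,-0.3]
}}

```text
time: 4.3
tcp_pos: [464.2, 282.9, 390.5]
eef_rot: [-0.951, 1.544, -1.543]
force: [0.4, -0.4, -0.4]
width: 0.308
```

```bash
python3 -c "
from m import *
to((467.5,281,385),-78)
a=snap('scene','s2');b=snap('top','t2')
cv2.imwrite('pics/c2.png',np.hstack([cv2.resize(a[130:310,230:410],(400,400)),cv2.resize(b[145:285,215:355],(400,400))]))"
```

```text
t 4.3 tcp [464.2 282.9 390.5] F [ 0.4 -0.4 -0.4] yaw -26.7 tilt [-0.001 -1.    -0.   ] w 0.308 q [0.44 0.08 1.41 0.   1.65 0.91]
shift [0.001 0.022 0.015] twist_y 1.710
```

View pics/c2.png

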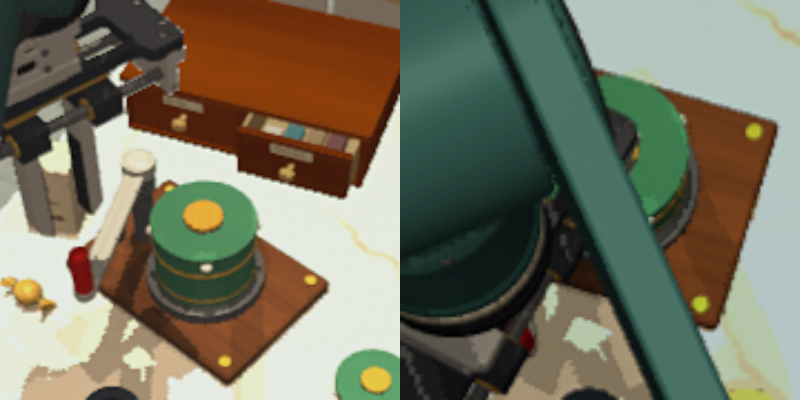

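Both pictures show the lid lower on the tin and the open jaws above the knob. I'll check the lid's drop in numbers and fix the knob's position by triangulation.

```bash
python3 - <<'E'
from m import *
Y=((18,100,80),(32,255,255)); G=((40,60,40),(85,255,255))
for f in('s0','s1','s2'):
    a=cv2.imread(f'pics/{f}.png'); c,s,_=cen(a,*Y,(305,215,340,242)); print(f,'button',c,s)
print('pred proud/seated', proj('scene',(585,236.3,101.5)),proj('scene',(585,236.3,96)))
# lid plate outline upper edge in s0/s2
for f in('s0','s2'):
    a=cv2.imread(f'pics/{f}.png'); c,s,p=cen(a,(40,100,60),(85,255,255),(290,200,355,275)); 
    print(f,s,[ (x,p[p[:,0]==x][:,1].min()) for x in (300,310,320,330,340)])
print('knob tri',tri((265.87,250.83),(254.87,260.77)))
for z in (107,129,151): print(z,proj('scene',(467.5,281,z)),proj('top',(467.5,281,z)))
a=cv2.imread('pics/s2.png'); b=cv2.imread('pics/s0.png')
c=np.hstack([cv2.resize(x[200:280,280:360],(400,400),interpolation=cv2.INTER_CUBIC) for x in(b,a)]); cv2.imwrite('pics/c3.png',c)
E
```

```text
s0 button [320.9375     225.30288462] [312 219  19  14 208]
s1 button [329.2 226.5] [327 222   4  10  10]
s2 button [321.06666667 226.58095238] [312 220  19  15 210]
pred proud/seated [320.87327781 224.35869068] [320.94901818 226.36766818]
s0 [ 297  210   48   36 1127] [(300, np.int64(220)), (310, np.int64(213)), (320, np.int64(210)), (330, np.int64(211)), (340, np.int64(217))]
s2 [ 298  212   48   41 1141] [(300, np.int64(222)), (310, np.int64(214)), (320, np.int64(212)), (330, np.int64(213)), (340, np.int64(219))]
knob tri [471.54513583 284.49224115 125.10210706]
107 [267.74120205 259.77991059] [258.01337693 265.20519821]
129 [266.28039195 251.68582337] [256.68996258 263.03259872]
151 [264.7562491  243.24082066] [255.29892346 260.74898217]
```

View pics/c3.png

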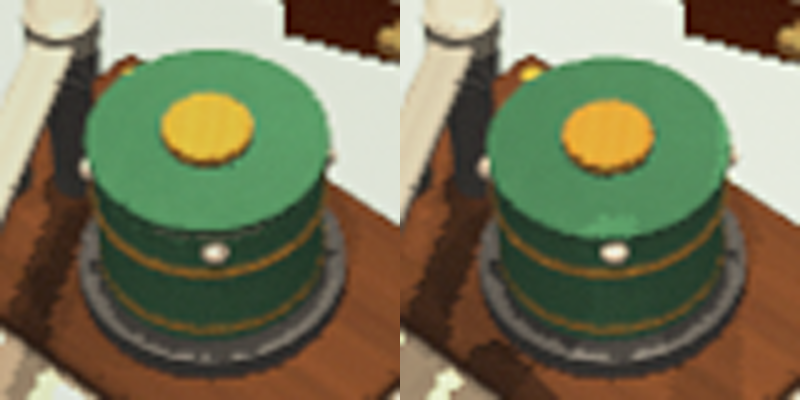

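The lid's near edge, far edge and button all moved down by about the same 1.5–2 px (≈5 mm), so it is seated level. The press also stopped firm, with the tip at z≈96. Now the knob: I'm aiming at (469.5,282.5), with the jaws tangential (yaw −78°).

Request:
{"op": "send_rows", "data": {
  "xyz": [
    [0,0,0.02],
    [0,0,0.02],
    [0,0,0.02],
    [0,0,0.02],
    [0,0,0.02]
  ],
  "twist": [
    [0,0.25,0],
    [0,0.5,0],
    [0,0.75,0],
    [0,1,0],
    [0,1,0]
  ],
  "hand": [0,0,0,0,0]
}}

```text
time: 4.9
tcp_pos: [472.6, 278.8, 389.8]
eef_rot: [-0.561, 1.894, -1.895]
force: [-0.1, 0.3, -0.3]
width: 0.499
```

```bash
python3 -c "
from m import *
to((469.5,282.5,313),-78)"
```

```text
t 4.9 tcp [472.6 278.8 389.8] F [-0.1  0.3 -0.3] yaw -57.0 tilt [ 0. -1.  0.] w 0.499 q [ 0.43  0.09  1.4  -0.    1.65  1.42]
shift [ 0.002  0.307 -0.019] twist_y 0.700
```

Request:
{"op": "send_rows", "data": {
  "xyz": [
    [0,0,-0.019],
    [0,0,-0.019],
    [0,0.05,-0.019],
    [0,0.05,-0.019],
    [0,0.05,-0.019]
  ],
  "twist": [
    [0,0.25,0],
    [0,0.5,0],
    [0,0.7,0],
    [0,0.7,0],
    [0,0.7,0]
  ],
  "hand": [0,0,0,0,0]
}}

```text
time: 5.4
tcp_pos: [469.1, 283.1, 377.4]
eef_rot: [-0.227, 2.109, -2.109]
force: [0.3, -0.5, 0.2]
width: 0.502
```

```bash
python3 -c "
from m import *
to((469.5,282.5,313),-78)
a=snap('scene','s3');b=snap('top','t3')
cv2.imwrite('pics/c4.png',np.hstack([cv2.resize(a[150:290,200:340],(400,400)),cv2.resize(b[200:310,200:310],(400,400))]))"
```

```text
t 5.4 tcp [469.1 283.1 377.4] F [ 0.3 -0.5  0.2] yaw -77.8 tilt [ 0.001 -1.     0.   ] w 0.502 q [ 0.44  0.09  1.42 -0.    1.63  1.8 ]
shift [-0.001  0.258  0.003] twist_y 0.008
```

View pics/c4.png

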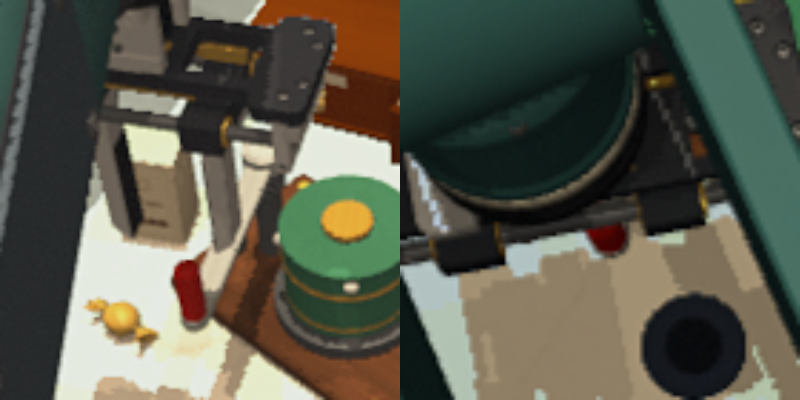

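The jaws straddle the red knob (scene crop (190,290)), and the praline and carton are clear. Descend.

Request:
{"op": "send_rows", "data": {
  "xyz": [
    [0,0.1,0],
    [0,0.2,0],
    [0,0.25,0],
    [0,0.255,0],
    [0,0.255,0],
    [0,0.255,0]
  ],
  "twist": [
    [0,0,0],
    [0,0,0],
    [0,0,0],
    [0,0,0],
    [0,0,0],
    [0,0,0]
  ],
  "hand": [0,0,0,0,0,0]
}}

```text
time: 6.1
tcp_pos: [468.9, 283.6, 315.8]
eef_rot: [-0.221, 2.11, -2.108]
force: [-0.8, 0.0, 0.1]
width: 0.502
```

```bash
python3 -c "
from m import *
to((469.5,282.5,313),-78)
a=snap('scene','s4')
cv2.imwrite('pics/c5.png',cv2.resize(a[190:290,220:320],(500,500)))"
```

```text
t 6.1 tcp [468.9 283.6 315.8] F [-0.8  0.   0.1] yaw -77.9 tilt [-0.003 -1.    -0.001] w 0.502 q [0.44 0.12 1.52 0.   1.51 1.8 ]
shift [-0.001  0.011  0.005] twist_y 0.003
```

View pics/c5.png

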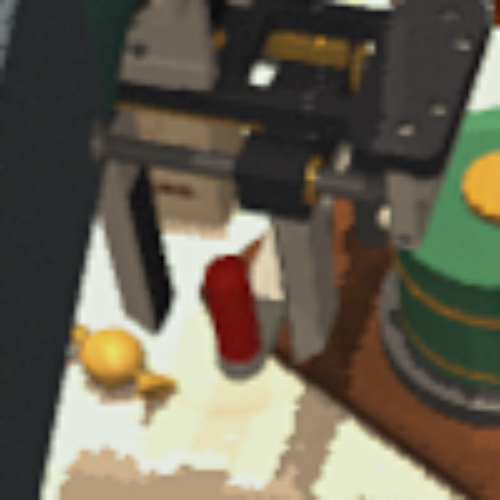

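The knob stands between the two fingertips. I'll check the pad-to-knob offset once in numbers.

```bash
python3 - <<'E'
from m import *
a=cv2.imread('pics/s4.png')
c,s,p=cen(a,(0,150,50),(6,255,255),(255,232,280,272)); print(c,s)
for y in range(242,264,4): q=p[p[:,1]==y][:,0]; print(y,q.min() if len(q) else '',q.max() if len(q) else '')
for P in((468.9,283.6),(469.5,282.5),(467,281)):
  print(P,[proj('scene',(*P,z)).round(1) for z in(107,117,151)])
E
```

```text
[266.07831325 251.21084337] [261 241  11  21 166]
242 263 268
246 261 269
250 261 270
254 263 270
258 265 271
262  
(468.9, 283.6) [array([266.8, 258.7]), array([266.2, 255.1]), array([263.8, 242.2])]
(469.5, 282.5) [array([267.6, 258.7]), array([266.9, 255. ]), array([264.6, 242.1])]
(467, 281) [array([267.6, 260. ]), array([266.9, 256.3]), array([264.6, 243.4])]
```

Request:
{"op": "send_rows", "data": {
  "xyz": [
    [0,0.01,0],
    [0,0.01,0],
    [0,0.01,0],
    [0,0.01,0],
    [0,0.01,0],
    [0,0.01,0],
    [0,0.01,0]
  ],
  "twist": [
    [0,0,0],
    [0,0,0],
    [0,0,0],
    [0,0,0],
    [0,0,0],
    [0,0,0],
    [0,0,0]
  ],
  "hand": [-1,-1,-1,-1,-1,-1,-1],
  "squeeze": 30
}}

```text
time: 6.85
tcp_pos: [468.6, 283.0, 311.8]
eef_rot: [-0.223, 2.109, -2.112]
force: [0.9, -3.2, 1.2]
width: 0.167
```

```bash
cat >> m.py <<'E'
def arc(phi,piv=(604,309),r=140,z=313,n=6,dphi=30,a0=192.0):
    # rows along the arc: yaw follows phi; phi arm angle deg in world
    s=telemetry.observe(); R=cv2.Rodrigues(s['eef_rot'])[0]
    p=s['tcp_pos']; v=p[:2]-piv; th=np.degrees(np.arctan2(v[1],v[0]))%360; rr=np.hypot(*v)
    print('arm angle',th.round(2),'r',rr.round(1))
    for k in range(1,n+1):
        t=np.radians(phi*0+th+dphi*k/n); P=np.array([piv[0]+rr*np.cos(t),piv[1]+rr*np.sin(t),p[2]])
        print((R.T@(P-p)/250).round(3).tolist(),'twist_y',round(-dphi*k/n/30,3))
E
python3 -c "
from m import *
to((469.5,282.5,313),-78); arc(0)"
```

```text
t 6.85 tcp [468.6 283.  311.8] F [ 0.9 -3.2  1.2] yaw -77.9 tilt [-0.    -1.     0.001] w 0.167 q [ 0.44  0.12  1.52 -0.    1.5   1.8 ]
shift [-0.003 -0.005  0.003] twist_y 0.002
arm angle 190.86 r 137.9
[-0.001, 0.0, 0.048] twist_y -0.167
[-0.006, 0.0, 0.096] twist_y -0.333
[-0.016, 0.0, 0.143] twist_y -0.5
[-0.029, 0.0, 0.189] twist_y -0.667
[-0.047, 0.0, 0.234] twist_y -0.833
[-0.068, 0.0, 0.277] twist_y -1.0
```

The grip width is 15.7 mm, which matches the 16 mm knob. Now swing the first 30° along the arc.

Request:
{"op": "send_rows", "data": {
  "xyz": [
    [-0.001,0,0.024],
    [-0.001,0,0.048],
    [-0.003,0,0.072],
    [-0.006,0,0.096],
    [-0.011,0,0.12],
    [-0.016,0,0.143],
    [-0.022,0,0.166],
    [-0.029,0,0.189],
    [-0.047,0,0.234],
    [-0.068,0,0.277],
    [-0.068,0,0.277],
    [-0.068,0,0.277]
  ],
  "twist": [
    [0,-0.083,0],
    [0,-0.167,0],
    [0,-0.25,0],
    [0,-0.333,0],
    [0,-0.417,0],
    [0,-0.5,0],
    [0,-0.583,0],
    [0,-0.667,0],
    [0,-0.833,0],
    [0,-1,0],
    [0,-1,0],
    [0,-1,0]
  ],
  "hand": [-1,-1,-1,-1,-1,-1,-1,-1,-1,-1,-1,-1]
}}

```text
time: 8.05
tcp_pos: [498.8, 219.5, 311.8]
eef_rot: [-0.691, 1.797, -1.794]
force: [-5.2, -1.4, 4.0]
width: 0.164
```

```bash
python3 -c "
from m import *
to((469.5,282.5,313),-48); arc(0)"
```

```text
t 8.05 tcp [498.8 219.5 311.8] F [-5.2 -1.4  4. ] yaw -48.1 tilt [ 0.002 -1.    -0.003] w 0.164 q [0.31 0.11 1.53 0.   1.5  1.15]
shift [-0.081 -0.004 -0.266] twist_y -0.002
arm angle 220.4 r 138.2
[-0.001, -0.0, 0.048] twist_y -0.167
[-0.006, -0.0, 0.096] twist_y -0.333
[-0.015, -0.0, 0.143] twist_y -0.5
[-0.028, -0.001, 0.19] twist_y -0.667
[-0.045, -0.001, 0.235] twist_y -0.833
[-0.067, -0.001, 0.278] twist_y -1.0
```

Request:
{"op": "send_rows", "data": {
  "xyz": [
    [-0.001,0,0.024],
    [-0.001,0,0.048],
    [-0.003,0,0.072],
    [-0.006,0,0.096],
    [-0.011,0,0.12],
    [-0.015,0,0.143],
    [-0.022,0,0.166],
    [-0.028,0,0.19],
    [-0.045,0,0.235],
    [-0.067,0,0.278],
    [-0.067,0,0.278],
    [-0.067,0,0.278]
  ],
  "twist": [
    [0,-0.083,0],
    [0,-0.167,0],
    [0,-0.25,0],
    [0,-0.333,0],
    [0,-0.417,0],
    [0,-0.5,0],
    [0,-0.583,0],
    [0,-0.667,0],
    [0,-0.833,0],
    [0,-1,0],
    [0,-1,0],
    [0,-1,0]
  ],
  "hand": [-1,-1,-1,-1,-1,-1,-1,-1,-1,-1,-1,-1]
}}

```text
time: 9.25
tcp_pos: [557.9, 178.0, 311.8]
eef_rot: [-1.048, 1.439, -1.44]
force: [-6.3, -6.2, 4.4]
width: 0.165
```

```bash
python3 -c "
from m import *
to((568,174,313),-15); arc(0,n=6,dphi=6)"
```

```text
t 9.25 tcp [557.9 178.  311.8] F [-6.3 -6.2  4.4] yaw -18.1 tilt [ 0.004 -1.    -0.003] w 0.165 q [ 0.21  0.2   1.43 -0.    1.52  0.53]
shift [ 0.003 -0.005  0.043] twist_y -0.103
arm angle 250.61 r 138.9
[0.0, -0.0, 0.01] twist_y -0.033
[0.0, -0.0, 0.019] twist_y -0.067
[-0.0, -0.0, 0.029] twist_y -0.1
[-0.0, -0.0, 0.039] twist_y -0.133
[-0.001, -0.0, 0.048] twist_y -0.167
[-0.002, -0.0, 0.058] twist_y -0.2
```

Request:
{"op": "send_rows", "data": {
  "xyz": [
    [0.003,0,0.01],
    [0.006,0,0.02],
    [0.006,0,0.026],
    [0.006,0,0.032],
    [0.006,0,0.032]
  ],
  "twist": [
    [0,-0.033,0],
    [0,-0.067,0],
    [0,-0.1,0],
    [0,-0.1,0],
    [0,-0.1,0]
  ],
  "hand": [-1,-1,-1,-1,-1]
}}

```text
time: 9.75
tcp_pos: [565.0, 175.0, 311.8]
eef_rot: [-1.076, 1.402, -1.4]
force: [-5.6, -3.6, 2.6]
width: 0.166
```

```bash
cat >> m.py <<'E'
def ft():
    s=telemetry.observe(); R=cv2.Rodrigues(s['eef_rot'])[0]; v=s['tcp_pos'][:2]-[604,309]
    print('F tool',(R.T@s['force']).round(1),'arm angle',round(np.degrees(np.arctan2(v[1],v[0]))%360,2),s['wrist_torque'].round(2))
E
python3 -c "
from m import *
to((568,174,313),-15); ft()"
```

```text
t 9.75 tcp [565.  175.  311.8] F [-5.6 -3.6  2.6] yaw -15.1 tilt [ 0.002 -1.    -0.003] w 0.166 q [ 0.2   0.21  1.41 -0.    1.52  0.47]
shift [ 0.001 -0.005  0.013] twist_y -0.002
F tool [ 4.9 -2.6 -4.5] arm angle 253.77 [-0.66  0.88 -0.11]
```

Tangential force is 4.5 N, still spring only, so the arm is not yet on its stop. I'll creep on in small steps.

Request:
{"op": "send_rows", "data": {
  "xyz": [
    [0.001,0,0.008],
    [0.002,0,0.016],
    [0.002,0,0.016]
  ],
  "twist": [
    [0,-0.03,0],
    [0,-0.05,0],
    [0,-0.05,0]
  ],
  "hand": [-1,-1,-1]
}}

```text
time: 10.05
tcp_pos: [568.4, 173.9, 311.7]
eef_rot: [-1.092, 1.384, -1.379]
force: [-7.5, -1.4, 4.3]
width: 0.166
```

```bash
python3 -c "
from m import *
to((568,174,313),-14); ft()"
```

```text
t 10.05 tcp [568.4 173.9 311.7] F [-7.5 -1.4  4.3] yaw -13.5 tilt [ 0.001 -1.    -0.004] w 0.166 q [0.2  0.22 1.4  0.   1.52 0.44]
shift [-0.    -0.005 -0.002] twist_y 0.016
F tool [ 3.1 -4.3 -7. ] arm angle 255.23 [-0.47  1.13 -0.18]
```

Request:
{"op": "send_rows", "data": {
  "xyz": [
    [0,0,0.006],
    [0,0,0.012],
    [0,0,0.012],
    [0,0,0.012]
  ],
  "twist": [
    [0,0,0],
    [0,0,0],
    [0,0,0],
    [0,0,0]
  ],
  "hand": [-1,-1,-1,-1]
}}

```text
time: 10.45
tcp_pos: [569.8, 173.7, 311.7]
eef_rot: [-1.096, 1.387, -1.377]
force: [-13.1, -2.1, 6.3]
width: 0.166
```

```bash
python3 -c "
from m import *
to((568,174,313),-14); ft()"
```

```text
t 10.45 tcp [569.8 173.7 311.7] F [-13.1  -2.1   6.3] yaw -13.5 tilt [ 0.002 -1.    -0.009] w 0.166 q [0.2  0.23 1.4  0.   1.53 0.44]
shift [ 0.    -0.005 -0.007] twist_y 0.017
F tool [  5.2  -6.2 -12.3] arm angle 255.83 [-0.44  2.03 -0.06]
```

Request:
{"op": "send_rows", "data": {
  "xyz": [
    [0,0,0.006],
    [0,0,0.01],
    [0,0,0.01],
    [0,0,0.01]
  ],
  "twist": [
    [0,0,0],
    [0,0,0],
    [0,0,0],
    [0,0,0]
  ],
  "hand": [-1,-1,-1,-1]
}}

```text
time: 10.85
tcp_pos: [571.1, 173.5, 311.6]
eef_rot: [-1.1, 1.391, -1.374]
force: [-17.5, -0.8, 9.1]
width: 0.162
```

```bash
python3 -c "
from m import *
to((568,174,313),-14); ft()
a=snap('scene','s5');b=snap('top','t5')
cv2.imwrite('pics/c6.png',np.hstack([cv2.resize(a[150:310,220:380],(400,400)),cv2.resize(b[145:305,185:345],(400,400))]))"
```

```text
t 10.85 tcp [571.1 173.5 311.6] F [-17.5  -0.8   9.1] yaw -13.4 tilt [ 0.003 -1.    -0.014] w 0.162 q [0.2  0.23 1.39 0.   1.53 0.43]
shift [ 0.001 -0.005 -0.013] twist_y 0.019
F tool [  4.8  -8.9 -16.9] arm angle 256.35 [-0.32  2.84 -0.02]
```

View pics/c6.png

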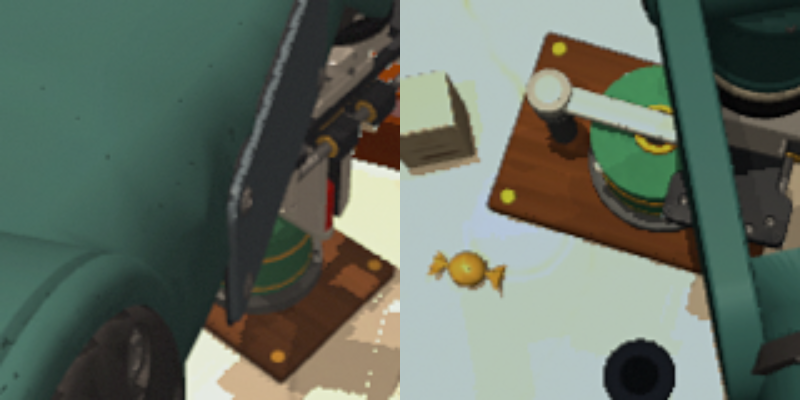

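The top view shows the arm across the middle of the lid, with the carton and praline in place. Force rises linearly (17 N against a spring of about 5 N) with little motion, so the arm is on its stop. I'll hold a moment, check the steadiness and the bystanders, then hand in.

Request:
{"op": "send_rows", "data": {
  "xyz": [
    [0,0,0],
    [0,0,0],
    [0,0,0],
    [0,0,0],
    [0,0,0]
  ],
  "twist": [
    [0,0,0],
    [0,0,0],
    [0,0,0],
    [0,0,0],
    [0,0,0]
  ],
  "hand": [-1,-1,-1,-1,-1]
}}

```text
time: 11.45
tcp_pos: [571.1, 173.5, 311.6]
eef_rot: [-1.1, 1.39, -1.374]
force: [-18.3, -1.0, 9.9]
width: 0.164
```

```bash
python3 -c "
from m import *
to((568,174,313),-14); ft()
a=cv2.imread('pics/t0.png'); b=snap('top','t6')
for n,lo,hi,bx in(('praline',(12,120,80),(32,255,255),(190,238,232,268)),('spool',(20,60,80),(35,255,255),(312,272,360,320)),('carton',(10,30,40),(35,255,255),(168,168,220,218))):
    print(n,[(c.round(1),s[4]) for c,s,_ in (cen(i,lo,hi,bx) for i in(a,b))])
# direction of keeper arm: post top to visible arm-axis
m=cv2.inRange(b[165:235,240:300],(150,150,150),(255,255,255))
job.hand_in()"
```

```text
t 11.45 tcp [571.1 173.5 311.6] F [-18.3  -1.    9.9] yaw -13.4 tilt [ 0.003 -1.    -0.014] w 0.164 q [0.2  0.23 1.39 0.   1.53 0.43]
shift [ 0.001 -0.006 -0.012] twist_y 0.019
F tool [  5.3  -9.6 -17.7] arm angle 256.34 [-0.31  2.87 -0.07]
praline [(array([211.6, 252.3]), np.int64(223)), (array([211.8, 252.5]), np.int64(229))]
spool [(array([335.7, 295.3]), np.int64(569)), (array([315. , 303.5]), np.int64(2))]
carton [(array([199.7, 201.3]), np.int64(641)), (array([199.7, 201.4]), np.int64(637))]
the job is handed in; nothing more can be done
```

The lid is seated, and the keeper arm is held against its stop by the red knob. I handed the job in at about 11.5 s, with the gripper still pushing.

- **Lid:** I pressed the brass button straight down. It stopped firm at 31 N with the fingertips at z≈96 mm, which is the seated height. In the scene picture the button and the lid's near and far edges all moved down by about the same amount (roughly 5 mm), so it looks level. I took this after lifting off the lid and before swinging the arm.
- **Keeper arm:** I gripped the knob (15.7 mm measured, 16 mm expected) and swung it about 64–65°, against 63° expected. The last steps hardly moved it, and the force rose to about 17 N, well above the 5 N spring. It stayed steady over the last half second, and the top view shows the arm across the middle of the lid.
- **Bystanders:** The praline and carton are within 0.2 px of where they started. The spool was hidden behind the robot in the last picture, so I could not check it again. No move took the gripper near it.
- **Small disagreements:** The arm angle read from the tool is 1–2° past the expected stop, because the push tilts the tool slightly. My radius for the swing was also about 1–2 mm short, which gave a sideways force of 5–8 N at the knob.

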